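Crank a small bench press down on a glued case

ROBOT

A 7-joint arm with a two-finger parallel gripper is mounted at the origin on a cart in front of the work surface, level with it; the furniture and walls round the work are solid. World frame = base frame: x ahead of the robot, y to its left, z up, the work surface at z = 0. Lengths are in m, angles in rad, forces in N, time in s.
With the tool pointing down it reaches from about 0.35 to 0.9 m from the base axis. Payload 19.9 kg.
Tool frame: the origin (TCP) lies between the finger pads; the fingertips stand 19 mm ahead of it and the grasp point (between the pads) is the TCP; z points along the fingers, y is the line along which they close (so a half turn about z gives the same grasp; the last joint's range is limited). The gripper opens to 94 mm and grips with 3 to 60 N. Pads are 16 mm wide; open, the fingers measure 119 mm over their backs; the gripper's body (75 mm by 177 mm) begins 78 mm behind the grasp point.
Start: joints at [-1.236, 0.417, -0.01, 1.614, 0.005, 1.111, -0.053], TCP at [0.229, 0.581, 0.224] pointing down, gripper open.
Joint ranges: [-2.81, 2.81], [-0.39, 2.02], [-1.27, 1.25], [0.06, 2.57], [-1.19, 4.33], [0.19, 2], [-2.82, 2.82]. Speed limits (rad/s): [1.89, 1.89, 2.39, 2.39, 3.01, 3.01, 3.01].

INTERFACE

Orientations are given as a 3x3 rotation matrix whose columns are the frame's x, y, z axes.
In Python, from rig import robot gives the robot as it stands. Calls block until the motion is done:
- robot.move_ptp(position, orientation): joint-space move of the TCP to a pose.
- robot.move_linear(position, velocity=0.15, frame=None, threshold=None): straight line of the TCP; frame=None keeps the orientation; velocity is the mean speed in m/s. With threshold (N) it stops when the force on the tool has changed by that much, and returns True; else False.
- robot.goto_joints(angles): joint-space move.
- robot.gripper_to(opening): finger opening in m; the grip force is fixed at half the most; returns when the fingers have stopped.
- robot.pause(seconds).
- robot.ik(position, orientation): joint angles nearest the present ones, or None.
- robot.get_state(): the state.
- robot.grab_frame(name): name is "scene" or "top" or "wrist"; returns the picture (400x640x3 uint8, red, green, blue); there is no depth.
- robot.camera_info(name): a dict with "fx", "fy", "cx", "cy" (pixels), "dist" ([k1, k2, p1, p2, k3] as OpenCV has them; the pictures are not rectified), "rvec" (rotation vector, rad) and "tvec" (3), from world to camera coordinates, as OpenCV has them. Camera axes: x right, y down, z forward; pixel columns grow to the right and rows downward; lengths in m; the calibration is good to about 2 mm. A picture is of the moment at which its call begins: read the wrist's pose just before it. camera_info takes no time and is no camera call; for the wrist camera it gives the pose at the moment of the call.
A pose or a line that the arm cannot do raises robot.PlanningError and nothing moves.
- robot.sign_off(): hands the job in; it is judged then, once.
The state is a dict: "time": time; "qpos": joint angles; "joint_vel": joint speeds; "effort": joint torques, N m; "ee_pos": TCP position; "tool_rot": TCP orientation; "force": force on the tool from outside, world axes, zero at the start; "moment": the same for the moment, N m; "opening": finger opening in m; "grasp_force": force on a finger pad.
Only numpy, scipy, OpenCV 4.12 (cv2) and the standard library are available. Lean on these libraries where they do the work, as an engineer would, in place of code of your own. Each camera call takes 0.05 s, during which the arm holds its last target. There are 200 camera calls.

TASK

The black power adapter has just been glued and must set under the small press. Take the loose crank handle out of its rest, fit its shank down through the eye of the handwheel until its shoulder sits on the eye, and wind the wheel clockwise (seen from above), a full turn and as much more as it takes, until the sprung foot bears firmly on the adapter, about 40 N, without crushing it. Leave the handle seated in the eye, the press clamped, and the label roll, marker and tape roll where they lie.

Things in the scene. Friction and masses are not known exactly. Their poses are not given: they have to be found in the camera images.
- wheel (a joint): turn of the press's aluminium handwheel about its upright axis, rad, grows clockwise seen from above; range -0.5 to 14, stiff (0.4 N m of friction, so it stays where left). It starts between 0 and 0.6. Each rad lowers the foot 4.77 mm; the wheel itself stays at its height. The foot meets the adapter somewhere between 7.4 and 9.3 rad
- eye (a point): centre of the top face of the round eye (boss 35 mm across, 16 mm thick, open through-hole 14 mm across) on the wheel's rim, 62 mm from the wheel axis, 202 mm above the table; it turns with the wheel. z is up. 26 mm of free space lies under it, over the press's arm
- hub (a point): point on the wheel axis level with the eye's top face; the hub nut rises 5 mm higher. Rim of 13 mm round bar on a circle of 62 mm radius, four spokes; free, it takes about 6 N at the eye to turn, and about 3 N more when the foot presses 40 N
- press: grey C-frame press fixed to the table, with its quill and foot: base 170x130x14 mm, column 36x64 mm, arm top 158 mm above the table (boss 167). Origin on the table under the wheel axis; column 90 mm off along its own +x, z up. On the wheel axis under the arm a sprung round steel foot, 44 mm across: gives 1 mm per 9 N, up to 10 mm, then goes solid
- adapter: black power adapter 51x86x34 mm, lying loose on a wooden packing board on the press's bed, under the foot; origin at the centre of its underside. The board's thickness differs from job to job. Only the foot presses on it; over 120 N crushes it
- handle: loose upright crank handle, 82 mm tall, 0.12 kg. Origin at the tip of its steel shank, z up along it: shank 11.5 mm across and 28 mm long with a 6 mm tapered tip, then shoulder disc 28 mm across from 28 to 32 mm, then black grip 18 to 23 mm across from 32 to 82 mm (widest at 65 mm)
- shoulder (a point): point on the handle's axis at the underside of its shoulder, 28 mm above its tip
- handle_rest: bare steel block 64x64x34 mm fixed to the table with a central upright hole of 18 mm in which the handle stands, its shoulder on the block's top; origin at the centre of the underside
- label_roll: bystander: white label roll 80x80x40 mm, origin at the centre of its underside
- marker_1: bystander: red marker 18x136x18 mm lying on the table, origin at the centre of its underside
- tape_roll: bystander: brown tape roll 94x94x19 mm, origin at the centre of its underside

How it is judged:
By the outcome, as a careful person would: the job done as asked, in the order asked, and still so for the second after the job is handed in, with the robot touching nothing.
It also fails if it takes over 72 s, if anything falls off the work surface, if the arm or the gripper's body presses on something with over 40 N, if the wrist force passes 120 N, or if a joint passes its speed limit or range.

## Working session

There is one attempt and no reset: what is moved stays moved. The work goes in short steps, each a Python script; the robot and the scene stay as the last script left them, time stands still between calls to the robot, and variables do not carry over. Pictures are saved under pics/ and viewed, at most 10 in all, crops included, and the job is handed in when it is done.

```bash
mkdir -p pics; ls
python3 - <<'E'
from rig import robot
import cv2
for n in ["scene","top","wrist"]:
    im=robot.grab_frame(n); cv2.imwrite(f"pics/{n}0.png",im[:,:,::-1]); print(n,robot.camera_info(n))
s=robot.get_state();print(s)
E
```

```text
pics
scene {'fx': 411.5190661084476, 'fy': 411.5190661084476, 'cx': 324.8283497551155, 'cy': 193.28673810411996, 'dist': array([-0.02820562,  0.        ,  0.        ,  0.        ,  0.        ]), 'rvec': array([ 2.27279633, -0.90846622,  0.3404324 ]), 'tvec': array([-0.36596847,  0.36622951,  0.96035611])}
top {'fx': 361.22616646270455, 'fy': 361.22616646270455, 'cx': 318.97632514978756, 'cy': 192.44736978441912, 'dist': array([-0.01636553,  0.        ,  0.        ,  0.        ,  0.        ]), 'rvec': array([ 2.16061398, -2.19946853,  0.10866999]), 'tvec': array([0.00387525, 0.53567326, 1.08626605])}
wrist {'fx': 317.1681180876011, 'fy': 317.1681180876011, 'cx': 321.1597783597776, 'cy': 203.95745934338672, 'dist': array([-0.04980788,  0.        ,  0.        ,  0.        ,  0.        ]), 'rvec': array([-2.41613544, -1.64598952, -0.21010668]), 'tvec': array([-0.62513507, -0.02690201,  0.3906669 ])}
{'time': 0.15, 'qpos': array([-1.23649597,  0.41781742, -0.01030169,  1.61401667,  0.00468769,
        1.1107145 , -0.05298447]), 'joint_vel': array([ 7.15766035e-04, -8.50247615e-05,  2.07099852e-03, -6.13542709e-04,
        1.13378816e-03,  7.30734097e-04,  1.19408503e-03]), 'effort': array([ 1.23029127e-03, -8.51526260e+01,  6.38458338e-01, -4.26127553e+01,
       -4.89936839e-02,  1.71393802e-02,  8.85954069e-05]), 'ee_pos': array([0.22929117, 0.58113174, 0.2239892 ]), 'tool_rot': array([[-9.30220223e-01,  3.67001716e-01, -2.78290372e-04],
       [ 3.67001815e-01,  9.30219800e-01, -8.89583314e-04],
       [-6.76073887e-05, -9.29641460e-04, -9.99999566e-01]]), 'force': array([ 0.25945333,  0.08916489, -0.04906959]), 'moment': array([0.01049578, 0.00835113, 0.02709931]), 'grasp_force': 0.0, 'opening': 0.09414198454732356}
```

View pics/scene0.png

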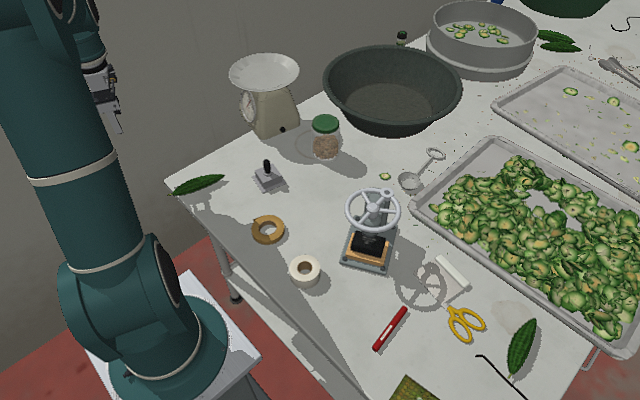

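View pics/top0.png

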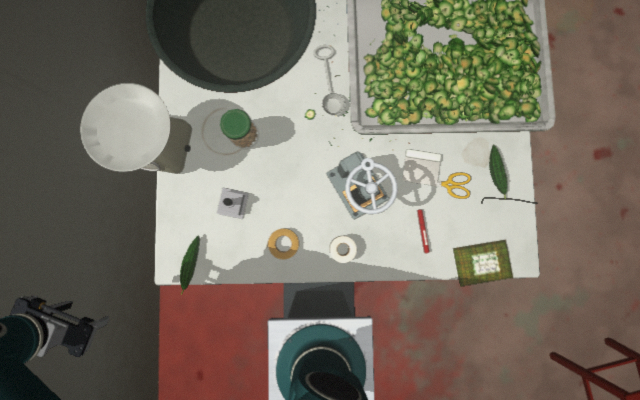

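The scene view shows the handle in its rest at about (267,172), the handwheel at (373,210), the tape roll at (268,229), the label roll at (305,270) and the marker at (390,328). In the top view the rest is at (235,203) and the wheel at (370,187). I'll enlarge both areas.

```bash
cat > h.py <<'E'
import numpy as np, cv2
from rig import robot
def cam(n):
    c=robot.camera_info(n); K=np.array([[c['fx'],0,c['cx']],[0,c['fy'],c['cy']],[0,0,1.]])
    return K,c['dist'],cv2.Rodrigues(c['rvec'])[0],c['tvec']
def ray(c,px):
    K,d,R,t=c
    p=cv2.undistortPoints(np.array([[px]],float),K,d)[0,0]
    return -R.T@t, R.T@np.array([p[0],p[1],1.])
def onplane(c,px,z):
    o,v=ray(c,px); return o+v*(z-o[2])/v[2]
def tri(obs):
    A=np.zeros((3,3));b=np.zeros(3)
    for c,px in obs:
        o,v=ray(c,px); v=v/np.linalg.norm(v); M=np.eye(3)-np.outer(v,v); A+=M;b+=M@o
    return np.linalg.solve(A,b)
def proj(c,P):
    K,d,R,t=c
    return cv2.projectPoints(np.array(P,float).reshape(-1,1,3),cv2.Rodrigues(R)[0],t,K,d)[0][:,0]
def down(yaw): # tool z down, tool x at angle yaw
    x=np.array([np.cos(yaw),np.sin(yaw),0]); z=np.array([0,0,-1.]); return np.column_stack([x,np.cross(z,x),z])
E
python3 - <<'E'
from h import *
a=cv2.imread("pics/top0.png");b=cv2.imread("pics/scene0.png")
def crop(im,x,y,w,h,s): return cv2.resize(im[y:y+h,x:x+w],None,fx=s,fy=s,interpolation=cv2.INTER_CUBIC)
t=crop(a,320,140,80,80,5); u=crop(a,213,183,40,40,5)
v=crop(b,335,175,80,100,4); w=crop(b,245,150,50,50,4)
C=np.zeros((600,720,3),np.uint8); C[:400,:400]=t; C[400:600,:200]=u; C[:400,400:720]=v; C[400:600,400:600]=w
cv2.imwrite("pics/crop.png",C)
c=cam("top")
print("rest",onplane(c,(233,203),.034),"hub",onplane(c,(370.5,187),.202),"press", onplane(c,(360,187),0.))
print("label",onplane(c,(343,248),.04),"tape",onplane(c,(284,243),.019),"marker",onplane(c,(424,230),.018))
E
```

```text
rest [0.50716096 0.25588709 0.034     ] hub [ 0.53148077 -0.13730416  0.202     ] press [ 0.55279196 -0.13540738  0.        ]
label [ 0.36615664 -0.07431311  0.04      ] tape [0.3832761  0.10369755 0.019     ] marker [ 0.414665   -0.32651169  0.018     ]
```

View pics/crop.png

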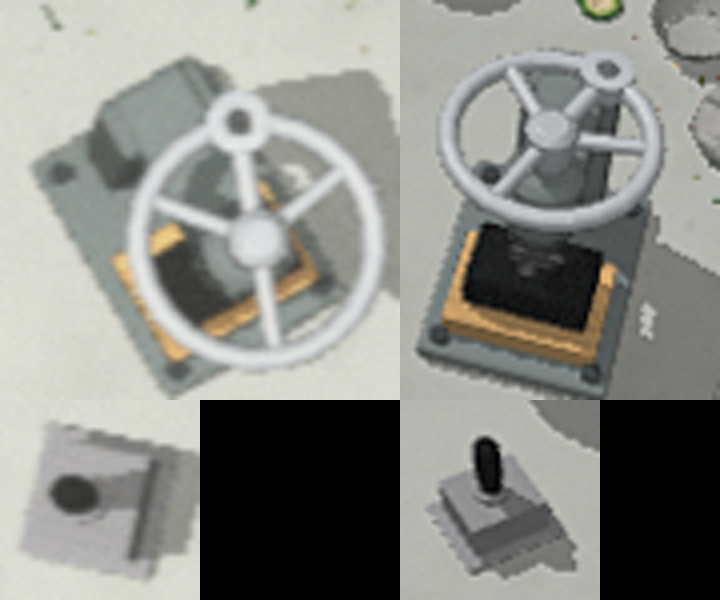

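In the top view the eye is at about (367.6,163.8) and the hub at (371.2,188.2); the scene view puts the eye at (386.4,192.2). The handle stands upright in its rest, with the grip top at about (228,202) in the top view. Next I triangulate and move over the rest.

Run:
```python
from h import *
t=cam("top");s=cam("scene");w=cam("wrist")
st=robot.get_state();R=st['tool_rot']
print("cam in tool",R.T@(-w[2].T@w[3]-st['ee_pos']),"axis",R.T@w[2].T[:,2], "right",R.T@w[2].T[:,0])
eye=tri([(t,(367.6,163.8)),(s,(386.4,192.2))]);hub=tri([(t,(371.2,188.2)),(s,(372,206.7))]);print("tri",eye,hub)
e=onplane(t,(367.6,163.8),.202);h=onplane(t,(371.2,188.2),.207);print(e,h,np.linalg.norm((e-h)[:2]))
e=onplane(s,(386.4,192.2),.202);h=onplane(s,(372,206.7),.207);print(e,h,np.linalg.norm((e-h)[:2]))
# grip: top-of-grip
print("griptop",onplane(t,(213+73/5,183+94/5),.088), onplane(s,(245+86/4,150+40/4),.088))
h0=np.array([0.507,0.256])
# rest block top corners in top crop
print([onplane(t,(213+x/5,183+y/5),.034)[:2].round(3) for x,y in [(48,25),(157,60)]])
robot.move_ptp([0.50,0.25,0.25],down(0.0) if robot.ik([0.50,0.25,0.25],down(0.0)) is not None else down(np.pi))
im=robot.grab_frame("wrist");cv2.imwrite("pics/w1.png",im[:,:,::-1])
st=robot.get_state();print(st['time'],st['qpos'],st['ee_pos'],st['tool_rot'])
```

```text
cam in tool [ 0.07298907  0.00036804 -0.16056291] axis [-2.51819289e-01  6.83482933e-04  9.67774033e-01] right [ 9.86405811e-04  9.99999412e-01 -4.49574495e-04]
tri [ 0.59155479 -0.13099343  0.202524  ] [ 0.52819213 -0.13864349  0.2057519 ]
[ 0.59228218 -0.13164225  0.202     ] [ 0.52783406 -0.13823865  0.207     ] 0.064784825838891
[ 0.5912034  -0.13027676  0.202     ] [ 0.52761526 -0.13943946  0.207     ] 0.06424490006508898
griptop [0.50740513 0.25916798 0.088     ] [0.51236351 0.26632353 0.088     ]
[array([0.553, 0.288]), array([0.531, 0.221])]
1.8833 [-1.0280375   0.31787996  0.62829126  1.76848881 -0.20551548  1.12150175
 -1.90192665] [0.49967721 0.25083836 0.24986532] [[ 9.99996788e-01  2.52535366e-03 -2.17923560e-04]
 [ 2.52535929e-03 -9.99996811e-01  2.55827782e-05]
 [-2.17858259e-04 -2.61330313e-05 -9.99999976e-01]]
```

View pics/w1.png

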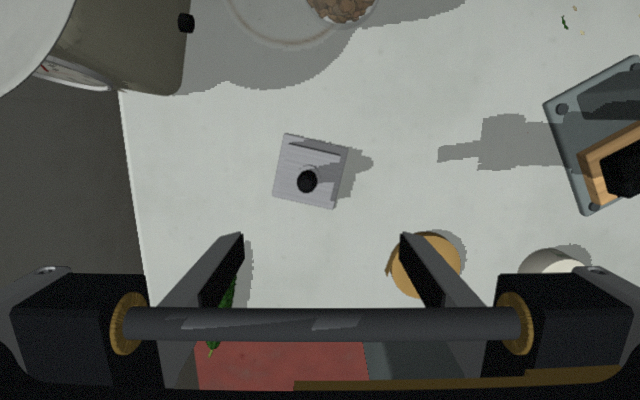

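The wrist view shows the rest at about (310,170) with the black grip at (307,181), well clear of its neighbours. I'll refine it from a second, natural-yaw view directly, by mask, and then grasp.

```bash
cat >> h.py <<'E'
def darkblob(im,near,r=45,thr=45):
    m=(im.max(2)<thr).astype(np.uint8); n,l,s,c=cv2.connectedComponentsWithStats(m)
    k=[i for i in range(1,n) if s[i,4]>30 and np.hypot(*(c[i]-near))<r]
    i=min(k,key=lambda i:np.hypot(*(c[i]-near))); return c[i],s[i]
E
python3 - <<'E'
from h import *
w=cam("wrist");im=cv2.imread("pics/w1.png");c,s=darkblob(im,np.array([307,181]));print(c,s,onplane(w,c,.080))
Y=down(np.pi)
robot.move_ptp([0.515,0.26,0.16],Y)
st=robot.get_state();w2=cam("wrist");im=robot.grab_frame("wrist")[:,:,::-1];cv2.imwrite("pics/w2.png",im)
p=proj(w2,[0.508,.258,.08])[0];c2,s2=darkblob(im,p);print(p,c2,s2,onplane(w2,c2,.08),tri([(w,c),(w2,c2)]))
print(st['time'],st['qpos'],st['ee_pos'])
E
```

```text
[306.71343284 180.94029851] [297 170  20  23 335] [0.51192478 0.26652832 0.08      ]
[317.89484401 208.22670836] [329.20524017 206.29257642] [316 190  27  33 687] [0.50642106 0.26687839 0.08      ] [0.50969151 0.26714225 0.06777893]
4.0583 [ 0.26211143  0.65079077 -1.08388882  1.77237709  0.63757617  1.11902843
  0.53569057] [0.51481757 0.26007009 0.15982412]
```

View pics/w2.png

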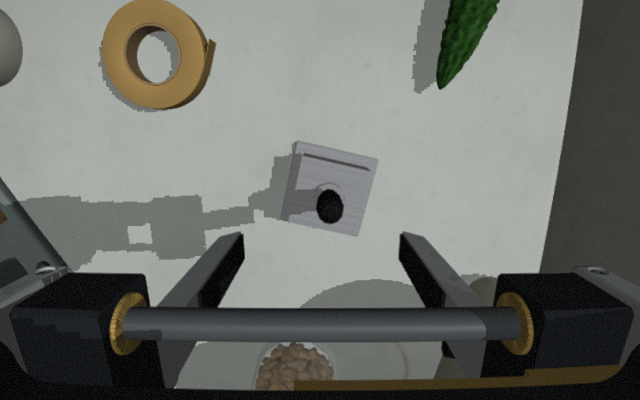

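The wrist view shows the grip at (329,206) in the rest with both fingers clear of it. I'll re-seed the elbow to a relaxed configuration, check the handle position once more, then grasp and lift.

Run:
```python
from h import *
Y=down(np.pi+0.25)
robot.goto_joints([-0.52,0.417,0,1.614,0,1.111,0])
robot.move_ptp([0.5095,0.267,0.17],Y)
w=cam("wrist");im=robot.grab_frame("wrist")[:,:,::-1];cv2.imwrite("pics/w3.png",im)
c,s=darkblob(im,proj(w,[0.5095,.267,.07])[0]);print(c,s,onplane(w,c,.07),onplane(w,c,.08))
robot.move_linear([0.5095,0.267,0.064],velocity=0.12)
robot.gripper_to(0.0)
st=robot.get_state();print(st['time'],st['qpos'],st['ee_pos'],st['opening'],st['grasp_force'],st['force'],st['moment'])
```

```text
[321.00940439 208.76489028] [309 193  25  32 638] [0.50893321 0.26700786 0.07      ] [0.50625345 0.26633173 0.08      ]
8.7167 [-0.35992872  0.5406794  -0.22525951  1.85386189  0.16681819  0.7653047
  1.14605059] [0.50950159 0.26695615 0.0639908 ] 0.02141260506836899 29.999970030330587 [ 0.18534056 -0.8764553  -0.17992369] [-0.04292049 -0.00679715  0.03406635]
```

Run:
```python
from h import *
Y=down(np.pi)
robot.move_linear([0.5095,0.267,0.16],velocity=0.15)
print(robot.get_state()['opening'])
q=robot.ik([0.65,-0.13,0.33],Y);print(q)
robot.move_ptp([0.65,-0.13,0.33],Y)
w=cam("wrist");im=robot.grab_frame("wrist")[:,:,::-1];cv2.imwrite("pics/w4.png",im)
st=robot.get_state();print(st['time'],st['qpos'],st['ee_pos'],st['opening'],st['grasp_force'],st['force'],st['moment'])
np.savez("w4.npz",R=w[2],t=w[3],p=st['ee_pos'],T=st['tool_rot'])
```

```text
0.02183335957661154
[ 0.23575973  0.42153295 -0.12206721  1.37006837  0.05104812  1.35304793
  1.68404465]
11.225 [ 0.23422971  0.42174808 -0.12306966  1.37092149  0.05091892  1.35282551
  1.68375153] [ 0.65003153 -0.12833145  0.32948334] 0.021693953266235595 29.99972338497173 [ 0.26877426 -0.79649001 -1.41591561] [ 0.02676099  0.03561401 -0.0078214 ]
```

View pics/w4.png

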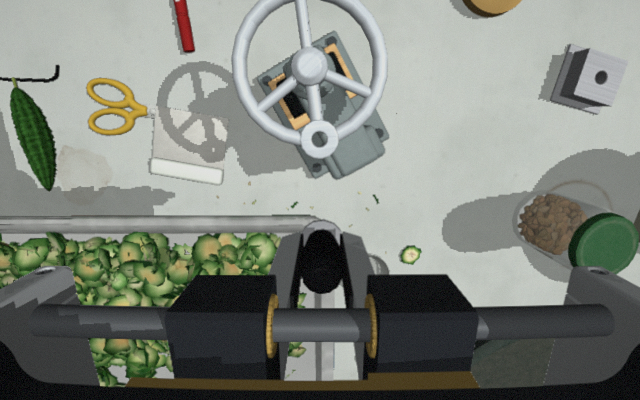

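The wrist view shows the eye at about (320,138), the hub at (309,66) and the handle in the fingers at about (322,258), with its shoulder edge near (320,225). I'll get sub-pixel circles and look at enlarged crops.

Run:
```python
from h import *
d=np.load("w4.npz");K,di,_,_=cam("wrist");w=(K,di,d['R'],d['t'])
im=cv2.imread("pics/w4.png")
A=cv2.resize(im[110:166,290:350],None,fx=8,fy=8,interpolation=cv2.INTER_CUBIC)
B=cv2.resize(im[210:290,290:350],None,fx=5,fy=5,interpolation=cv2.INTER_CUBIC)
g=cv2.cvtColor(A,cv2.COLOR_BGR2GRAY)
tm=(g[160:300,170:310]<165).astype(np.uint8);n,l,s,c=cv2.connectedComponentsWithStats(tm);print(s,c)
T=d['T'];p=d['p']
def tp(x,z): return p+T@np.array([x,0,z])
# project expected handle features: shoulder rim (z=+26 top face), grip top circle
a=np.linspace(0,2*np.pi,60)
for r,z,col in [(.014,.026,(0,0,255)),(.010,-.024,(0,255,0))]:
    P=[p+T@np.array([r*np.cos(t),r*np.sin(t),z]) for t in a]
    for q in proj(w,P): cv2.circle(B,(int((q[0]-290+.5)*5),int((q[1]-210+.5)*5)),1,col,-1)
E0=np.array([.5915,-.131,.202])
C=np.zeros((460,790,3),np.uint8);C[:448,:480]=A;C[:400,485:785]=B
cv2.imwrite("pics/c4.png",C)
for px in [(320,138)]: print(onplane(w,px,.202),onplane(w,(309,66),.207))
```

```text
[[    0     0   140   140  5882]
 [    2     7   131   133 13718]] [[75.79156749 59.90190411]
 [66.80230354 73.61546873]]
[ 0.59129423 -0.12887058  0.202     ] [ 0.53169393 -0.13819389  0.207     ]
```

View pics/c4.png

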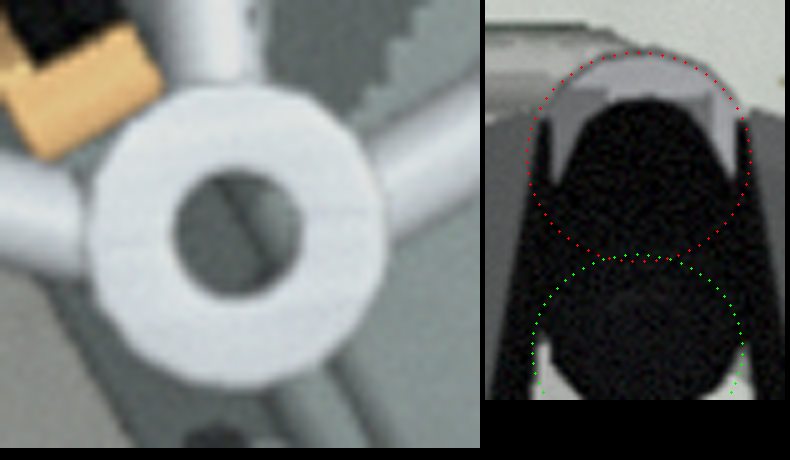

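The crops show the eye's hole centred at about (319.2,138.7) in the full image. The held handle's shoulder matches its predicted outline to within about 0.5 mm. Next is a settled, closer look to refine the eye, then insertion under a force threshold.

```bash
cat >> h.py <<'E'
def eyefind(z=.202,guess=(.5917,-.130),name=None):
    w=cam("wrist");im=robot.grab_frame("wrist")[:,:,::-1]
    if name: cv2.imwrite(name,im)
    p=proj(w,[*guess,z])[0]; x0,y0=int(p[0])-30,int(p[1])-30
    g=cv2.resize(cv2.cvtColor(np.ascontiguousarray(im),cv2.COLOR_BGR2GRAY)[y0:y0+60,x0:x0+60],None,fx=8,fy=8,interpolation=cv2.INTER_CUBIC)
    m=(g<165).astype(np.uint8);n,l,s,c=cv2.connectedComponentsWithStats(m)
    r=[]
    for i in range(1,n):
        if s[i,2]<200 and s[i,3]<200 and s[i,4]>6000:
            q=(c[i]+.5)/8-.5+[x0,y0]; r.append((q,s[i,2:5]/8,onplane(w,q,z)))
    return r
E
python3 - <<'E'
from h import *
robot.move_linear([0.635,-0.13,0.285],velocity=0.15); robot.pause(0.4)
for r in eyefind(name="pics/w5.png"): print(r)
robot.move_linear([0.635,-0.11,0.285],velocity=0.15); robot.pause(0.4)
for r in eyefind(): print(r)
st=robot.get_state();print(st['time'],st['ee_pos'],st['tool_rot'][:,2],st['force'],st['opening'])
E
```

```text
(array([321.02380646, 161.21160806]), array([  19.125,   19.125, 2305.375]), array([ 0.59191281, -0.12962231,  0.202     ]))
(array([295.40131239, 161.55393444]), array([  19.25 ,   19.25 , 2296.625]), array([ 0.59190443, -0.12958729,  0.202     ]))
12.875 [ 0.63496986 -0.11024941  0.2849605 ] [-8.88953011e-05 -1.84536470e-05 -9.99999996e-01] [ 0.18638025 -0.04181069 -2.23204408] 0.0219471517170963
```

Run:
```python
from h import *
robot.move_linear([0.5919,-0.1299,0.272],velocity=0.12); robot.pause(0.4)
f0=robot.get_state()['force']
r=robot.move_linear([0.5919,-0.1299,0.2285],velocity=0.025,threshold=8)
robot.pause(0.2)
st=robot.get_state();print(r,st['time'],st['ee_pos'],st['force']-f0,st['moment'],st['opening'])
im=robot.grab_frame("wrist")[:,:,::-1];s=robot.grab_frame("scene")[:,:,::-1]
a=cv2.resize(im[130:300,230:410],None,fx=2,fy=2,interpolation=cv2.INTER_CUBIC);b=cv2.resize(s[130:280,310:440],None,fx=3,fy=3,interpolation=cv2.INTER_CUBIC)
C=np.zeros((450,780,3),np.uint8);C[:340,:360]=a;C[:450,370:760]=b;cv2.imwrite("pics/c6.png",C)
```

```text
True 15.4833 [ 0.59198052 -0.12990587  0.23189186] [-1.66890106  1.40710912  8.24528412] [ 0.10864151  0.42015488 -0.00081609] 0.021287507284439414
```

View pics/c6.png

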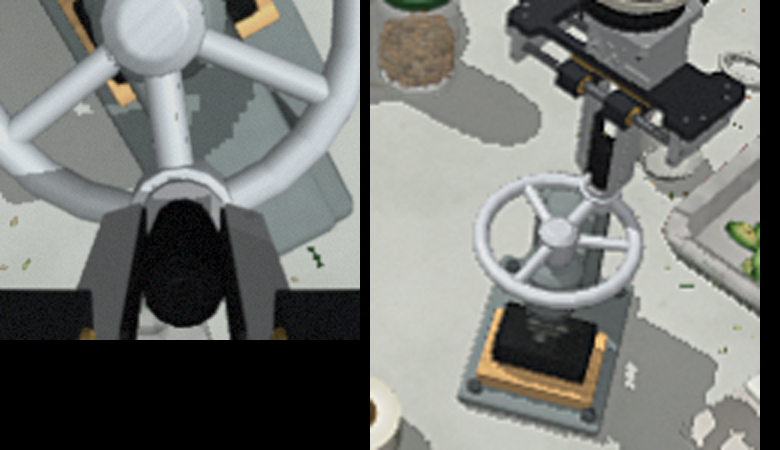

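The handle is seated: the crops show its shoulder on the eye, and the TCP at 0.2319 matches the expected 0.232. Before cranking I need an accurate wheel centre.

```bash
cat >> h.py <<'E'
def hubfind(im,w,guess=(.5295,-.1385),name=None):
    # wheel rim: bright pixels; inner & outer edges along radial lines -> bar mid-circle, fitted on plane z=.1955
    g=cv2.cvtColor(np.ascontiguousarray(im),cv2.COLOR_BGR2GRAY)
    p=proj(w,[*guess,.207])[0]; x0,y0=int(p[0])-40,max(int(p[1])-40,0)
    G=cv2.resize(g[y0:y0+80,x0:x0+80],None,fx=6,fy=6,interpolation=cv2.INTER_CUBIC)
    G=cv2.medianBlur(G,9)
    c=cv2.HoughCircles(G,cv2.HOUGH_GRADIENT,1.5,400,param1=60,param2=20,minRadius=60,maxRadius=160)
    if c is None: return None
    c=c[0,0]; q=(c[:2]+.5)/6-.5+[x0,y0]
    if name:
        G=cv2.cvtColor(G,cv2.COLOR_GRAY2BGR);cv2.circle(G,(int(c[0]),int(c[1])),int(c[2]),(0,0,255),1);cv2.imwrite(name,G)
    return q,c[2]/6,onplane(w,q,.207)
E
python3 - <<'E'
from h import *
d=np.load("w4.npz");K,di,R4,t4=cam("wrist");w4=(K,di,d['R'],d['t'])
print(hubfind(cv2.imread("pics/w4.png"),w4,name="pics/g4.png"))
# w5 pose: camera translated from the present one by the TCP difference
p=robot.get_state()['ee_pos'];o=-R4.T@t4+np.array([.635,-.13,.285])-p
w5=(K,di,R4,-R4@o);print(hubfind(cv2.imread("pics/w5.png"),w5,name="pics/g5.png"))
im=robot.grab_frame("wrist")[:,:,::-1];print(hubfind(im,(K,di,R4,t4),name="pics/g6.png"))
a=[cv2.imread(f"pics/g{i}.png") for i in (4,5,6)]
h=max(x.shape[0] for x in a);cv2.imwrite("pics/gg.png",cv2.resize(np.hstack([cv2.copyMakeBorder(x,0,h-x.shape[0],0,0,0) for x in a]),(780,int(780*h/sum(x.shape[1] for x in a)))))
E
```

```text
(array([311.20833206,  65.20833206]), np.float32(20.199999), array([ 0.53106497, -0.13634604,  0.207     ]))
(array([309.70833206,  76.45833206]), np.float32(21.85), array([ 0.53087773, -0.13770428,  0.207     ]))
(array([305.95833206, 141.45833206]), np.float32(26.25), array([ 0.53023438, -0.13823813,  0.207     ]))
```

View pics/gg.png

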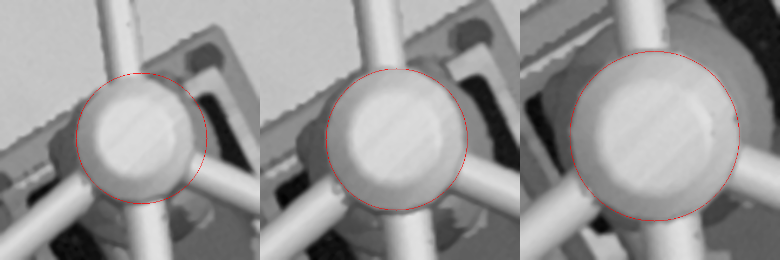

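Hub is about (0.5305,-0.1381), 62 mm from the eye at a bearing of 7.85°. I'll start cranking with small chords, watching the radial and tangential forces.

```bash
cat >> h.py <<'E'
import json
def crank(a0,a1,step,H,v=0.08,r=.062,z=.2318,maxf=22):
    """angles in rad, decreasing; returns log rows: angle, tangential (resisting +), radial(out +), fz"""
    n=max(1,int(round((a0-a1)/step))); log=[]
    for a in np.linspace(a0,a1,n+1)[1:]:
        robot.move_linear([H[0]+r*np.cos(a),H[1]+r*np.sin(a),z],velocity=v)
        s=robot.get_state();f=s['force']; u=np.array([np.cos(a),np.sin(a)]);t=np.array([-u[1],u[0]])
        log.append([a,f[:2]@t,f[:2]@u,f[2],*s['ee_pos']])
        if np.linalg.norm(f)>maxf: print("HIGH",f);break
    return np.array(log),s
E
python3 - <<'E'
from h import *
H=(.5305,-.1381);a=np.radians(7.85)
L,s=crank(a,a-np.radians(48),np.radians(8),H)
np.set_printoptions(suppress=True,precision=4);print(L);print(s['time'],s['opening'],s['moment'])
E
```

```text
[[-0.0026  1.7304 -1.6266  3.0728  0.5926 -0.1383  0.232 ]
 [-0.1422  1.5427 -2.7698  4.2969  0.5919 -0.1468  0.232 ]
 [-0.2819  2.1826 -2.5252  5.5269  0.5901 -0.1553  0.232 ]
 [-0.4215  1.3028 -3.4678  5.1703  0.5872 -0.1634  0.232 ]
 [-0.5611  1.7852 -2.3004  6.3249  0.5832 -0.171   0.232 ]
 [-0.7007  2.5216 -1.9701  4.6852  0.5781 -0.178   0.232 ]]
17.1833 0.021736922094994712 [ 0.7327 -0.0683  0.0237]
```

Run:
```python
from h import *
np.set_printoptions(suppress=True,precision=3)
H=(.5305,-.1381);a=-0.7007
for st,v in [(16,.03),(16,.03),(4,.015),(4,.015)]:
    L,s=crank(a,a-np.radians(st),np.radians(4 if st==4 else 8),H,v=v);a=L[-1,0];print(v,L,s['moment'],s['time'])
# threshold probes along short chords
for T in (3,5,7,9):
    a2=a-np.radians(9);r=.062
    hit=robot.move_linear([H[0]+r*np.cos(a2),H[1]+r*np.sin(a2),.2318],velocity=.03,threshold=T)
    s=robot.get_state();p=s['ee_pos'][:2]-H;a=np.arctan2(p[1],p[0]);f=s['force'];u=np.array([np.cos(a),np.sin(a)])
    print(T,hit,a2,a,np.hypot(*p),f[:2]@[-u[1],u[0]],f[:2]@u,f[2],s['time'])
```

```text
0.03 [[-0.84   3.733 -1.641  5.951  0.572 -0.184  0.232]
 [-0.98   5.286 -2.129  4.876  0.566 -0.189  0.232]] [ 1.169 -0.668 -0.07 ] 18.0667
0.03 [[-1.12   4.286 -2.337  5.825  0.558 -0.193  0.232]
 [-1.259  4.738 -2.911  6.047  0.55  -0.197  0.232]] [ 1.189 -0.936 -0.067] 18.95
0.015 [[-1.329  6.15  -3.891  5.575  0.547 -0.198  0.232]] [ 1.202 -1.308 -0.043] 19.3917
0.015 [[-1.399  6.405 -2.791  7.006  0.542 -0.199  0.232]] [ 1.144 -1.411 -0.101] 19.8333
3 True -1.5559113334772217 -1.411173817669487 0.061471080616823895 1.824158959161355 0.2737973852663 2.7889976455455066 20.0583
5 True -1.5682534503489767 -1.4252461046166436 0.06141596520436113 2.9513085644748167 -0.24919571486061073 2.442320196329505 20.2667
7 True -1.5823257372961332 -1.4504166391043063 0.06131220305655402 2.3256101850412496 0.0043926746636615355 2.767404414916391 20.4917
9 True -1.607496271783796 -1.4937956402057864 0.061195564148703 2.5041382727300605 0.23680343674117024 2.8422183447178777 20.7417
```

Slow chords leave the running force in the reading: about 6.4 N tangential, which matches free friction. I'll wind the free part quickly.

Run:
```python
from h import *
np.set_printoptions(suppress=True,precision=3)
H=(.5305,-.1381);p=robot.get_state()['ee_pos'][:2]-H;a=np.arctan2(p[1],p[0])
L,s=crank(a,-6.06,np.radians(9),H,v=.08);print(L[::2]);a=L[-1,0]
L,s=crank(a,a-np.radians(12),np.radians(6),H,v=.015);print(L)
print(s['time'],s['qpos'],s['opening'],s['moment'])
```

```text
HIGH [ -1.762 -16.442  17.634]
[[-1.651  3.548 -2.44  14.486  0.527 -0.2    0.233]
 [-1.966  5.671  5.248 13.168  0.507 -0.197  0.233]
 [-2.281  9.385 13.615 17.634  0.49  -0.188  0.233]]
HIGH [ -3.175 -20.7    16.64 ]
[[-2.386 12.886 16.508 16.64   0.485 -0.185  0.233]]
22.7 [ 0.39   0.216 -0.1    1.871  0.027  1.045  1.85 ] 0.023035339211642483 [-5.739  0.866 -0.617]
```

Forces rose: about 20 N in −y, with the fingers opened to 23.0 mm. I'll stop and look before going on.

Run:
```python
from h import *
np.set_printoptions(suppress=True,precision=4)
s0=robot.get_state();print(s0['ee_pos'],s0['force'],s0['opening'],s0['grasp_force'],s0['tool_rot'][:,2])
w=cam("wrist");im=robot.grab_frame("wrist")[:,:,::-1];s=robot.grab_frame("scene")[:,:,::-1];t=robot.grab_frame("top")[:,:,::-1]
cv2.imwrite("pics/w7.png",im);cv2.imwrite("pics/s7.png",s);cv2.imwrite("pics/t7.png",t)
print(hubfind(im,w,name="pics/g7.png"))
np.savez("w7.npz",R=w[2],t=w[3],p=s0['ee_pos'],T=s0['tool_rot'])
C=np.zeros((600,800,3),np.uint8)
C[:600,:400]=cv2.resize(np.ascontiguousarray(im[60:360,220:420]),None,fx=2,fy=2,interpolation=cv2.INTER_CUBIC)
C[:320,400:800]=cv2.resize(np.ascontiguousarray(s[170:250,330:430]),None,fx=4,fy=4,interpolation=cv2.INTER_CUBIC)
C[320:600,400:680]=cv2.resize(np.ascontiguousarray(t[150:220,335:405]),None,fx=4,fy=4,interpolation=cv2.INTER_CUBIC)
cv2.imwrite("pics/c7.png",C)
```

```text
[ 0.4854 -0.185   0.2332] [ -3.1748 -20.6996  16.6398] 0.023035339211642483 30.206110529252328 [ 0.0109 -0.0054 -0.9999]
(array([380.2083, 291.2083]), np.float32(17.375), array([ 0.521 , -0.1456,  0.207 ]))
```

View pics/c7.png

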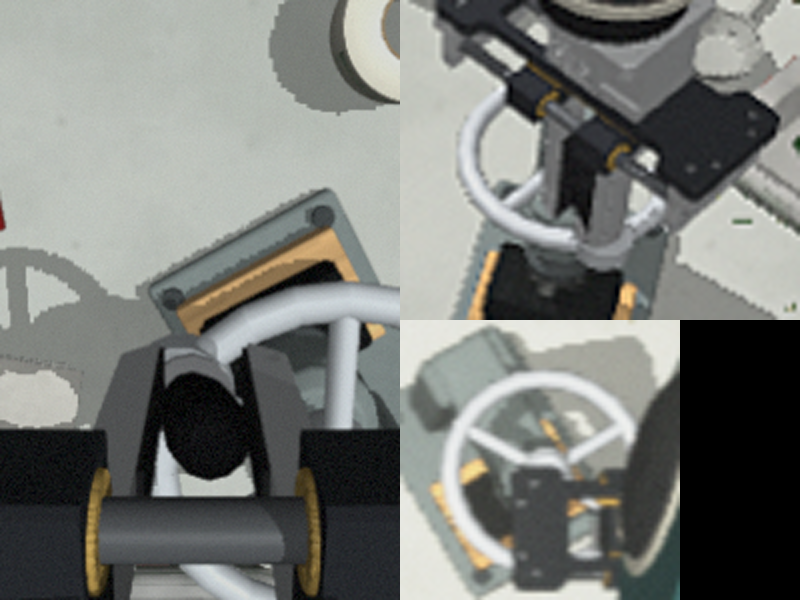

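The crops show the handle leaning in the pads: its grip top is at crop (205,440), while the shoulder at (190,360) sits toward −x/−y. The eye is therefore not where my circle puts it. I'll fit the rim circle itself in several pictures to check the hub, without moving.

```bash
cat >> h.py <<'E'
from scipy.optimize import least_squares
def rimfit(im,w,g=(.5305,-.1381),z=.194,it=4):
    """radial profiles on plane z; mid of the bright bar at each bearing; circle fit"""
    G=cv2.cvtColor(np.ascontiguousarray(im),cv2.COLOR_BGR2HSV).astype(np.float32);c=np.array([*g,.062])
    for _ in range(it):
        pts=[]
        for t in np.linspace(-np.pi,np.pi,180,endpoint=False):
            rr=np.arange(.045,.080,.0005)
            q=proj(w,np.column_stack([c[0]+rr*np.cos(t),c[1]+rr*np.sin(t),np.full(len(rr),z)])).astype(np.float32)
            if q.min()<2 or q[:,0].max()>637 or q[:,1].max()>397: continue
            v=cv2.remap(G[:,:,2],q[:,0:1],q[:,1:2],cv2.INTER_LINEAR)[:,0];s=cv2.remap(G[:,:,1],q[:,0:1],q[:,1:2],cv2.INTER_LINEAR)[:,0]
            b=(v>165)&(s<28)
            d=np.diff(np.r_[0,b.astype(int),0]);i=np.where(d==1)[0];j=np.where(d==-1)[0]
            for a,e in zip(i,j):
                if .0105<rr[e-1]-rr[a]<.0155 and a>0 and e<len(rr): pts.append([t,(rr[a]+rr[e-1])/2])
        P=np.array(pts)
        if len(P)<12: return None
        X=np.column_stack([c[0]+P[:,1]*np.cos(P[:,0]),c[1]+P[:,1]*np.sin(P[:,0])])
        r=least_squares(lambda k:np.hypot(X[:,0]-k[0],X[:,1]-k[1])-k[2],c,loss='soft_l1',f_scale=.0005);c=r.x
    return c,len(P),np.degrees([P[:,0].min(),P[:,0].max()]),np.median(abs(r.fun))
E
python3 - <<'E'
from h import *
np.set_printoptions(suppress=True,precision=4)
K,di,_,_=cam("wrist");d=np.load("w7.npz");w7=(K,di,d['R'],d['t']);d4=np.load("w4.npz");w4=(K,di,d4['R'],d4['t'])
st=robot.get_state();T=d['T'];o7=-d['R'].T@d['t']
# w5: nominal upright tool at (.635,-.13,.285); camera rotation/offset relative to tool from w7
Rct=d['R']@T; oc=T.T@(o7-d['p']);Y=down(np.pi);R5=Rct@Y.T;o5=np.array([.63497,-.13,.28496])+Y@oc;w5=(K,di,R5,-R5@o5)
t=cam("top");s=cam("scene")
for n,w,f in [("top0",t,"top0"),("scene0",s,"scene0"),("w4",w4,"w4"),("w5",w5,"w5"),("w7",w7,"w7"),("t7",t,"t7"),("s7",s,"s7")]:
    print(n,rimfit(cv2.imread(f"pics/{f}.png"),w))
u=np.array([np.cos(-2.386),np.sin(-2.386)]);print(proj(w7,[*(np.array([.5305,-.1381])+.062*u),.206]), "crop",(proj(w7,[*(np.array([.5305,-.1381])+.062*u),.206])[0]-[220,60])*2)
E
```

```text
top0 (array([ 0.5306, -0.1389,  0.0619]), 86, array([-110.,  166.]), np.float64(0.00019304073625705034))
scene0 None
w4 None
w5 None
w7 None
t7 (array([ 0.5314, -0.1384,  0.0611]), 38, array([-156.,  158.]), np.float64(0.0003460371680666166))
s7 (array([ 0.528 , -0.1369,  0.0572]), 27, array([-176.,  172.]), np.float64(0.0002608804237293136))
[[327.4447 240.2113]] crop [214.8893 360.4226]
```

The rim fit confirms the hub to within about 0.8 mm. Next I read the wheel's actual angle from the spokes, using the brightness profile at mid-radius.

Run:
```python
from h import *
np.set_printoptions(suppress=True,precision=4)
K,di,_,_=cam("wrist");d=np.load("w7.npz");w7=(K,di,d['R'],d['t']);d4=np.load("w4.npz");w4=(K,di,d4['R'],d4['t'])
t=cam("top");s=cam("scene")
for f,w in [("top0",t),("w4",w4),("t7",t),("w7",w7),("s7",s),("scene0",s)]:
  G=cv2.cvtColor(cv2.imread(f"pics/{f}.png"),cv2.COLOR_BGR2HSV)
  for rad in (.035,.045):
    r=[]
    for k in range(-180,180,3):
        x,y=proj(w,[.5305+rad*np.cos(np.radians(k)),-.1385+rad*np.sin(np.radians(k)),.197])[0]
        if 0<=x<639 and 0<=y<399:
            h,sa,v=G[int(round(y)),int(round(x))]
            if v>165 and sa<28: r.append(k)
    print(f,rad,r)
```

```text
top0 0.035 [-177, -174, -171, -168, -57, -54, -51, -48, -45, -42, -39, 0, 3, 6, 9, 12, 15, 63, 66, 69, 72, 75]
top0 0.045 [-177, -174, -171, -168, -57, -54, -51, -48, -39, -36, -33, -30, -24, 3, 6, 9, 12, 63, 66, 69]
w4 0.035 [-180, -177, -174, -171, -162, -159, -156, -153, -150, -147, -144, -141, -138, -135, -132, -129, -126, -123, -120, -117, -114, -111, -108, -105, -102, -99, -96, -93, -90, -57, -54, -51, -48, 3, 6, 9, 12, 15, 66, 69, 72, 75, 108, 111, 114, 117, 120, 123, 126, 129, 132, 147, 150, 153, 156, 159, 162, 165, 168, 171, 174, 177]
w4 0.045 [-180, -177, -174, -171, -165, -162, -159, -156, -153, -150, -147, -144, -141, -138, -135, -132, -129, -126, -123, -120, -117, -114, -111, -108, -105, -102, -99, -96, -93, -90, -87, -84, -54, -51, -48, 6, 9, 12, 15, 66, 69, 72, 78, 81, 84, 87, 90, 93, 96, 99, 102, 105, 108, 111, 114, 117, 120, 123, 126, 129, 132, 135, 138, 141, 144, 147, 150, 153, 156, 159, 162, 165, 168, 171, 174, 177]
t7 0.035 [-126, -123, -66, -63, -60, -57, -54, -51, -48, -45, -42, -39, -36, -33, 12, 15, 18, 54, 57, 60, 63, 66]
t7 0.045 [-144, -66, -63, -60, -57, -
[... 358 characters left out ...]
, 174, 177]
s7 0.045 [-180, -177, -87, -84, -81, -78, -75, -51, -48, -45, -42, 93, 96, 99, 102, 105, 108, 111, 114, 117, 120, 123, 126, 129, 132, 135, 138, 141, 144, 147, 150, 153, 156, 159, 174, 177]
scene0 0.035 [-177, -174, -171, -57, -54, -51, -48, -45, 3, 6, 9, 12, 15, 63, 66, 69, 72, 81, 84, 87, 90, 93, 96, 99, 102, 105, 108, 111, 114, 117, 120, 123, 126, 129, 132, 135, 138, 141, 144, 147, 150, 153, 156, 159, 162, 165, 168]
scene0 0.045 [-174, -171, -87, -84, -81, -78, -75, -72, -69, -66, -54, -51, -48, -45, -42, -39, -36, -33, -30, -27, 9, 12, 66, 69, 72, 78, 81, 84, 87, 90, 93, 96, 99, 102, 105, 108, 111, 114, 117, 120, 123, 126, 129, 132, 135, 138, 141, 144, 147, 150, 153, 156, 159]
```

The spokes put the wheel at about −122° while the tool is at −134°. When the push ran along the pad faces, the handle pivoted between the flat pads. The remedy is to bring the tool back over the eye, release, regrasp lower down, and let the tool's yaw follow the wheel so the pads always push face-on.

Run:
```python
from h import *
np.set_printoptions(suppress=True,precision=4)
H=np.array([.5305,-.1383]);f=np.radians(-122);e=H+.062*np.array([np.cos(f),np.sin(f)])
p0=robot.get_state()['ee_pos']
for k in (.33,.66,1.):
    q=p0[:2]+k*(e-p0[:2]);robot.move_linear([*q,.2335],velocity=.04)
    s=robot.get_state();print(s['ee_pos'],s['force'],s['opening'])
robot.pause(.2);robot.gripper_to(.045)
s=robot.get_state();print(s['force'],s['ee_pos'])
robot.move_linear([*e,.31],velocity=.12);robot.pause(.3)
w=cam("wrist");im=robot.grab_frame("wrist")[:,:,::-1];cv2.imwrite("pics/w8.png",im)
T=cam("top");t=robot.grab_frame("top")[:,:,::-1];cv2.imwrite("pics/t8.png",t)
for z in (.25,):
    p=proj(w,[*e,z])[0];print(p)
    for thr in (35,45,60):
        try: c,st=darkblob(im,p,thr=thr);print(thr,c,st,onplane(w,c,.25)-[*e,.25],onplane(w,c,.24)-[*e,.24])
        except ValueError: print("none")
print(robot.get_state()['time'])
```

```text
[ 0.489  -0.1877  0.2332] [-2.3438 -6.8485  2.1618] 0.022001978658152746
[ 0.493 -0.189  0.233] [-2.1272 -4.9698 -1.3213] 0.022043501903091248
[ 0.4972 -0.1905  0.233 ] [-2.9108 -1.1435 -1.315 ] 0.022016616075946106
[ 0.4935  0.2493 -0.0348] [ 0.4977 -0.1909  0.2336]
[320.3485 224.0513]
35 [319.9583 221.8037] [306 203  29  38 815] [-0.0017 -0.0003 -0.    ] [ 0.0016 -0.0003  0.    ]
45 [320.0702 221.856 ] [306 203  29  38 840] [-0.0017 -0.0002  0.    ] [ 0.0016 -0.0002  0.    ]
60 [320.1166 221.8383] [306 203  29  39 866] [-0.0017 -0.0002  0.    ] [ 0.0016 -0.0002  0.    ]
25.6667
```

Released cleanly: the handle stands upright in the eye within 2 mm of the expected point. Next I regrasp lower, with the tool's x axis radial, and wind with the yaw following.

```bash
cat >> h.py <<'E'
HUB=np.array([.5305,-.1385])
def wind(a0,a1,off,psimin,psimax,step=np.radians(10),v=.06,r=.062,z=.2285,stop=None,fmax=20,omax=None):
    """yaw = wheel angle + off, clamped; a decreasing"""
    log=[];n=max(1,int(round((a0-a1)/step)))
    for a in np.linspace(a0,a1,n+1)[1:]:
        psi=np.clip(a+off,psimin,psimax)
        try: robot.move_linear([HUB[0]+r*np.cos(a),HUB[1]+r*np.sin(a),z],velocity=v,frame=down(psi))
        except robot.PlanningError as e: print("PLAN",e,np.degrees([a,psi]));break
        s=robot.get_state();f=s['force'];u=np.array([np.cos(a),np.sin(a)]);t=np.array([-u[1],u[0]])
        p=s['ee_pos'][:2]-HUB
        log.append([a,f[:2]@t,f[:2]@u,f[2],1e3*s['opening'],1e3*(np.hypot(*p)),1e3*s['ee_pos'][2],s['qpos'][6],s['time']])
        if np.hypot(*f[:2])>fmax or (omax and s['opening']>omax): print("STOP",f,s['opening']);break
        if stop and stop(log): print("stop cond");break
    return np.array(log)
E
python3 - <<'E'
from h import *
np.set_printoptions(suppress=True,precision=2,linewidth=140)
a=np.radians(-120.8);e=HUB+.0617*np.array([np.cos(a),np.sin(a)]);psi=np.radians(218)
print(robot.ik([*e,.31],down(psi)))
robot.move_ptp([*e,.30],down(psi))
robot.move_linear([*e,.229],velocity=.1);robot.gripper_to(0.0)
s=robot.get_state();print(s['time'],s['opening'],s['force'],s['ee_pos'],s['qpos'])
L=wind(a,a-np.radians(40),2*np.pi,np.radians(-65),psi,v=.05,r=.0618,omax=.0232);print(L)
E
```

```text
[ 0.45  0.19 -0.16  1.73  0.03  1.23  2.51]
27.7 0.021725192682739893 [0.83 0.42 1.79] [ 0.5  -0.19  0.23] [ 0.45  0.26 -0.16  1.83  0.05  1.06  2.5 ]
[[ -2.28   2.74  -0.17   7.07  21.7   61.69 229.19   2.5   28.07]
 [ -2.46   1.6    0.04   7.85  21.8   61.66 229.14   2.49  28.43]
 [ -2.63   2.31   0.21   8.01  21.71  61.61 229.14   2.33  28.8 ]
 [ -2.81   2.1    0.53   8.44  21.83  61.64 229.1    2.14  29.17]]
```

Run:
```python
from h import *
np.set_printoptions(suppress=True,precision=2,linewidth=140)
a=np.radians(-160.8);kw=dict(off=2*np.pi,psimin=np.radians(-62),psimax=np.radians(218),r=.0618,z=.2288,omax=.0232)
L=wind(a,-6.3,v=.06,step=np.radians(12),**kw);print(L[::3])
if abs(L[-1,0]+6.3)<.01:
    M=wind(-6.3,-6.6,v=.015,step=.1,**kw);print(M)
```

```text
[[ -3.01   1.49   0.12   8.29  21.87  61.67 229.12   1.92  29.52]
 [ -3.63   1.16   0.36   8.39  21.36  61.66 229.1    1.23  30.6 ]
 [ -4.24  -0.73   0.8    9.32  21.85  61.79 229.05   0.56  31.68]
 [ -4.86  -1.04  -0.35   7.47  21.74  61.97 229.08  -0.05  32.75]
 [ -5.48  -0.58   1.26   7.94  21.67  62.19 229.1   -0.61  33.83]
 [ -6.09  -0.26   1.78   8.11  21.87  62.31 229.15  -1.13  34.9 ]]
[[ -6.4    4.53   1.01   8.01  21.67  62.41 229.19  -1.38  35.82]
 [ -6.5    3.75   2.37   8.04  21.97  62.42 229.22  -1.46  36.38]
 [ -6.6    4.27   3.09   6.82  21.68  62.42 229.22  -1.54  36.93]]
```

Run:
```python
from h import *
np.set_printoptions(suppress=True,precision=2,linewidth=140)
kw=dict(off=2*np.pi,psimin=np.radians(-72),psimax=np.radians(218),r=.0622,z=.2288,omax=.0232)
M=wind(-6.6,-7.8,v=.02,step=.15,stop=lambda l:l[-1][1]>8.2,**kw);print(M)
```

```text
[[ -6.75   4.4    1.8    7.87  21.65  62.6  229.18  -1.66  37.55]
 [ -6.9    4.08   1.7    6.77  21.88  62.58 229.21  -1.79  38.17]
 [ -7.05   3.7    2.3    6.23  21.99  62.57 229.21  -1.91  38.78]
 [ -7.2    4.03   1.36   6.27  22.07  62.56 229.22  -2.04  39.4 ]
 [ -7.35   4.08   2.1    7.14  22.06  62.56 229.23  -2.17  40.02]
 [ -7.5    4.78   2.02   6.86  21.52  62.5  229.23  -2.3   40.63]
 [ -7.65   5.43   0.44   5.86  21.95  62.29 229.29  -2.33  41.25]
 [ -7.8    5.69  -0.78   6.    21.77  62.   229.27  -2.32  41.87]]
```

The running force is climbing from about a = −7.35 (4.05 to 5.7 N), so the foot has met the adapter. I'll continue gently toward +3 N.

Run:
```python
from h import *
np.set_printoptions(suppress=True,precision=2,linewidth=140)
kw=dict(off=2*np.pi,psimin=np.radians(-93),psimax=np.radians(218),r=.0620,z=.2288,omax=.0232)
M=wind(-7.8,-8.25,v=.02,step=.15,stop=lambda l:l[-1][1]>8.2,**kw);print(M)
K=cam("wrist");im=robot.grab_frame("wrist")[:,:,::-1];cv2.imwrite("pics/w9.png",im);t=robot.grab_frame("top")[:,:,::-1];cv2.imwrite("pics/t9.png",t)
np.savez("w9.npz",R=K[2],t=K[3])
for n,w,i in (("t",cam("top"),t),("w",K,im),("s",cam("scene"),robot.grab_frame("scene")[:,:,::-1])):
  G=cv2.cvtColor(np.ascontiguousarray(i),cv2.COLOR_BGR2HSV)
  for rad in (.030,.04,):
    r=[]
    for k in range(-180,180,3):
        x,y=proj(w,[.5305+rad*np.cos(np.radians(k)),-.1385+rad*np.sin(np.radians(k)),.197])[0]
        if 0<=x<639 and 0<=y<399:
            h,sa,v=G[int(round(y)),int(round(x))]
            if v>165 and sa<28: r.append(k)
    print(n,rad,r)
```

```text
[[ -7.95   4.38   3.52   5.46  21.39  62.5  229.27  -2.66  42.48]
 [ -8.1    6.11   1.04   3.59  21.49  62.1  229.29  -2.67  43.1 ]
 [ -8.25   7.63  -0.92   5.05  21.94  61.79 229.31  -2.67  43.72]]
t 0.03 [-177, -174, -171, -168, -165, -120, -117, -114, -111, -108, -105, -102, -60, -57, -54, -51, -48, -45, -42, -39, 12, 15, 18, 21, 24, 27, 30, 33, 36, 63, 66, 69, 72, 75, 78]
t 0.04 [-177, -174, -171, -168, -165, -162, -159, -153, -150, -147, -144, -117, -114, -111, -108, -105, -57, -54, -51, -48, -45, -42, -39, -36, -33, -30, -27, -24, -21, -18, 66, 69, 72, 75]
w 0.03 [-168, -165, 81, 84, 87, 90, 93, 96, 99, 102, 105, 108, 111, 114, 117, 120, 123, 126, 129]
w 0.04 [-153, -150, 81, 84, 87, 90, 93, 96, 99, 102, 105, 108, 111, 114, 117, 120, 123, 126, 129, 132, 135, 138, 141, 144]
s 0.03 []
s 0.04 [-174, -171, -168, 147, 150, 153, 156, 159, 162, 165, 168]
```

The spokes put the wheel at about −110.5°, only 2° behind the tool. The force has risen by about 3.5 N since contact near a = −7.28, which gives about 40 N by both force and travel. Now I release, retreat and verify that the handle is seated.

Run:
```python
from h import *
np.set_printoptions(suppress=True,precision=4)
s=robot.get_state();p=s['ee_pos'];print(s['force'],p)
robot.pause(.3);robot.gripper_to(.05)
robot.move_linear([p[0],p[1],.31],velocity=.1);robot.pause(.4)
w=cam("wrist");im=robot.grab_frame("wrist")[:,:,::-1];cv2.imwrite("pics/w10.png",im)
a=np.radians(-110.5);e=HUB+.062*np.array([np.cos(a),np.sin(a)])
c1=None
try: c1,st=darkblob(im,proj(w,[*e,.24])[0]);print(proj(w,[*e,.24])[0],c1,st,onplane(w,c1,.238),e)
except ValueError: print("none")
robot.move_ptp([p[0]-.06,p[1]+.10,.36],down(np.pi));robot.pause(.3)
t=robot.grab_frame("top")[:,:,::-1];sc=robot.grab_frame("scene")[:,:,::-1];cv2.imwrite("pics/t10.png",t);cv2.imwrite("pics/s10.png",sc)
for n,i in (("top",t),("scene",sc)):
    q=proj(cam(n),[*e,.24])[0]
    try: print(n,q,darkblob(i,q,r=15,thr=60),proj(cam(n),[[*e,.206],[*e,.256]]))
    except ValueError: print(n,q,"none")
print(robot.get_state()['time'],robot.get_state()['force'])
```

```text
[ 7.2177 -2.6592  4.4867] [ 0.5077 -0.196   0.2293]
[319.6888 219.2002] [320.9071 220.9226] [305 200  32  43 904] [ 0.508  -0.1945  0.238 ] [ 0.5088 -0.1966]
top [396.9427 194.0884] none
scene [386.5955 216.0607] (array([385.9733, 217.84  ]), array([381, 209,  11,  19, 150], dtype=int32)) [[384.9579 225.2595]
 [387.3974 211.552 ]]
50.4167 [-0.4278  0.265   0.2287]
```

Run:
```python
from h import *
i=cv2.imread("pics/s10.png");w=cam("scene");G=cv2.cvtColor(i,cv2.COLOR_BGR2HSV)
for rad in (.03,.04):
    r=[]
    for k in range(-180,180,3):
        x,y=proj(w,[.5305+rad*np.cos(np.radians(k)),-.1385+rad*np.sin(np.radians(k)),.197])[0]
        h,sa,v=G[int(round(y)),int(round(x))]
        if v>165 and sa<28: r.append(k)
    print(rad,r)
i0=cv2.imread("pics/scene0.png")
for n,(x,y,u,v) in dict(label=(285,250,325,290),tape=(248,212,290,248),marker=(370,300,412,355)).items():
    print(n,np.abs(i[y:v,x:u].astype(int)-i0[y:v,x:u]).mean())
print(robot.get_state()['force']);robot.sign_off()
```

```text
0.03 [-177, -174, -171, -117, -114, -111, -108, -105, 66, 69, 72, 75, 78, 87, 90, 93, 96, 99, 102, 105, 108, 111, 114, 117, 120, 123, 126, 129, 132, 135, 138, 141, 144, 147, 150, 153, 156, 159, 162, 165]
0.04 [-174, -171, -168, -114, -111, -48, -45, -42, 66, 69, 72, 84, 87, 90, 93, 96, 99, 102, 105, 108, 111, 114, 117, 120, 123, 126, 129, 132, 135, 138, 141, 144, 147, 150, 153, 156, 159, 162, 165, 168]
label 8.616041666666666
tape 14.513668430335096
marker 2.7790764790764793
[-0.42784417  0.26496402  0.22869483]
the job is handed in; nothing more can be done
```

The job is handed in: the handle is seated in the eye and the wheel is wound about 8.3 rad, pressing the adapter with an estimated 40 N (inferred from the cranking force and the travel after contact, not measured at the foot); the arm was never sent near the label roll, marker or tape roll, though my last image comparison showed differences around the tape and label rolls that I did not check.

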